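# Screw the lid onto the tumbling barrel

## Robot

A 7-joint arm with a two-finger parallel gripper is mounted at the origin on the work surface. World frame = base frame: x ahead of the robot, y to its left, z up, the work surface at z = 0. Lengths are in mm, angles in rad, forces in N, time in s.
With the tool pointing down it reaches from about 400 to 850 mm from the base axis. Payload 4.5 kg.
Tool frame: the origin (TCP) lies midway between the tips of the shut fingers; the grasp point (between the pads) lies 19 mm behind it; z points along the fingers, y is the direction in which the jaws open and shut (so a half turn about z gives the same grasp; the last joint's range is limited). The gripper opens to 88 mm and grips with 3 to 60 N. Pads are 18 mm wide; open, the fingers measure 123 mm over their backs; the gripper's body (75 mm by 187 mm) begins 45 mm behind the grasp point.
Start: joints at [1.32, 0.689, -0.195, 1.565, 0.157, 0.902, -0.215], TCP at [175.632, -599.839, 238.743] pointing down, gripper open.
Joint ranges: [-3.01, 3.01], [-0.46, 2.08], [-1.47, 1.51], [0.13, 2.56], [-1, 4.14], [0.04, 2.09], [-2.66, 2.66]. Speed limits (rad/s): [2.57, 2.57, 3.14, 3.14, 3.14, 3.14, 3.14].

## Interface

Orientations are given as a unit quaternion [w, x, y, z].
In Python, from rig import sensors, grab_frame, ctrl gives the robot as it stands.
- The arm moves only by the tool play_rows, never from a script. Its arguments are lists of equal length, an entry for each row: "rot": the turn, a rotation vector about the tool's x, y, z in degrees, a list of three; "travel": the shift along the tool's x, y, z in mm, a list of three; "gripper": the gripper command: -1 is shut, 1 is fully open, values between are in proportion. In form: {"rot": [[ax, ay, az], ...], "travel": [[x, y, z], ...], "gripper": [gripper, ...]}. A call has 1 to 5 rows; each row shifts and turns the commanded pose from where the row before left it, along the tool's axes as they then stand; what a row does not reach is not made up. A row lasts 1/10 s, in which the tool goes at most 50 mm and 8.59 degrees, less where a joint would pass 70% of its speed; a pose out of reach is approached as far as the arm can. A call with a gripper value outside its range is refused whole. The fingers move at their own pace and stop on an object; the grip force is fixed at half the most. Time passes only in rows, so rows that do not move let the fingers close. It gives the time, the measured TCP pose, the force and the opening at its end, in the units of the state.
- sensors.get_state(): the state, without advancing time (a new reading comes with each control period).
- grab_frame(name): name is "side" or "top" or "wrist"; returns a dict with "pixels" (400x640x3 uint8, red, green, blue), "vfov" (degrees; the focal length in pixels is half the picture's height over the tangent of half this angle, whatever the lens; pixels are square), "cx", "cy" (the principal point, pixels), "rvec" (rotation vector, rad) and "tvec" (3), from world to camera coordinates, as OpenCV has them. Camera axes: x right, y down, z forward; pixel columns grow to the right and rows downward; lengths in mm; the calibration is good to about 2 mm. The wrist camera is an equidistant fisheye: a pixel r from the principal point sees the ray r / f radians off the axis. A picture is of the moment at which its call begins. There is no depth.
- ctrl.close_job(): hands the job in, once; it reports no verdict.
The state is a dict: "clock": time; "joint_positions": joint angles; "joint_velocities": joint speeds; "joint_torque": joint torques, N m; "tcp_pos": TCP position; "ee_rot": TCP orientation; "contact_force": force on the tool from outside, world axes, zero at the start; "torque": the same for the moment, N m; "opening": opening from 0.0 (shut) to 1.0 (fully open).
Only numpy, scipy, OpenCV 4.12 (cv2) and the standard library are available. Lean on these libraries where they do the work, as an engineer would, in place of code of your own. Each camera call takes 0.05 s, during which the arm holds its last target.

## Task

Fetch the screw lid and close the upright tumbling barrel with it: set the lid level on the barrel's mouth, turn it gently backward (anticlockwise from above) until its lugs drop into the thread starts, then screw it forward (clockwise) until it is fully home, its flange down on the collar's rim all round. Do not force it or cross-thread it, leave the other things on the bench alone, and let go of the lid at the end.

Things in the scene. Friction and masses are not known exactly. Their poses are not given: they have to be found in the camera images.
- barrel: Grey rubber tumbling barrel, 116 mm across, upright, fixed in a steel stand (150 mm square plate, four blue clips). Origin on its axis at bench height, z up. Its mouth holds a fixed collar: outer diameter 100 mm, bore 86 mm. How the collar and its thread are turned is NOT given (this yaw says nothing of it): find the thread starts by feel or sight. Keep the lid-collar force under 40 N; a 4 to 8 N press is ample.
- mouth (a point): Centre of the collar's flat rim, on the barrel's axis, 140 mm above the bench. Inside the collar are four brass ridges (4 mm thick, reaching in to a 71 mm bore), a right-hand four-start thread. Going clockwise seen from above, each 90 deg holds a 34 deg gap (thread start), then a 48 deg ridge falling 7 mm per rad, then an 8 deg stop block. The lid has 2.5 mm of sideways play.
- on_ridge (a point): On the axis, 178 mm above the bench: where lid_grip is with the lugs on the ridges' high ends, next to the gaps. It is 5 mm lower at the ridges' low ends (by the stop blocks) and 1.5 mm lower on top of a stop block. From any of these, turning anticlockwise up to about 80 deg brings the lugs over the gaps; clockwise on a ridge they run into the stop blocks. At 180 mm the lugs are still on the rim: off-centre.
- in_gap (a point): On the axis, 167.5 mm above the bench: where lid_grip is (within 1 mm) once the lugs have dropped into the gaps. A held lid drops only if the hand follows it down. Each lug has about 19 deg of play in its gap; further anticlockwise it meets the side of a stop block.
- home (a point): On the axis, 163 mm above the bench: where lid_grip is when the lid is screwed home, flange on rim. From the gaps it takes 45 to 67 deg clockwise and goes down about 7 mm per rad, with 1.5 mm of vertical play under the ridges; the stop blocks end the turn: a twist of 0.4 N m on them is plenty, over 1 N m is forcing.
- lid_grip (a point): Centre, half-way up, of the orange grip bar of the loose black screw lid (about 0.22 kg). Bar 64 mm long along x, 20 wide along y, 30 high; z is the lid's axis, up. Round flange 104 mm across, 8 thick, its top 15 mm below this point. Under it a plug 66 mm across (58 at its bevelled foot), 20 mm long, on which the lid stands at the start.
- lid_lugs (a point): On the lid's axis, level with the middle of its four steel lugs, 37.5 mm below lid_grip. The lugs stick out of the plug to a diameter of 81 mm, 5 mm thick, 10 mm wide, at 45, 135, 225 and 315 deg from the x axis.
- pebble: Pink rhodonite pebble, 36 mm across, 22 mm high; bystander, origin under its centre.
- scoop: Steel grit scoop, 80 by 55 mm blade and a handle to its -x side; bystander, origin under the blade's centre.
- sieve: Round perforated aluminium sieve pan, 200 mm across, 40 mm high; bystander, origin under its centre.
- grit_jar: Jar of dark grit with a white cap, 66 mm across, 100 mm high; bystander, origin under its centre.
- polish_jar: Jar of pale polish with a blue cap, 66 mm across, 100 mm high; bystander, origin under its centre.
- brush: Bench brush lying along its x axis; bystander.
Not all that is in view belongs to the job. Several things look just like the part that bears lid_grip: the one meant starts farthest to the robot's left.

How it is judged:
By the outcome, as a careful person would: the job done as asked, in the order asked, and still so for the second after the job is handed in, with the robot touching nothing.
It also fails if it takes over 72 s, if anything falls off the work surface, if the arm or the gripper's body presses on something with over 40 N, if the wrist force passes 120 N, or if a joint passes its speed limit or range.

## Working session

There is one attempt and no reset: what is moved stays moved. The work goes in short steps, Python scripts to look and compute and a tool call to move; the robot and the scene stay as the last step left them, time stands still between calls to the robot, and variables do not carry over. Pictures are saved under pics/ and viewed, and the job is handed in when it is done.

Besides the shell and the picture viewer there is one more tool, called after ">>>" by a JSON object that holds its "op" and its "data". play_rows: Moves the arm, as the interface text tells. Its arguments: {"type":"object","properties":{"rot":{"type":"array"},"travel":{"type":"array"},"gripper":{"type":"array"}},"required":["rot","travel","gripper"]}

```bash
ls; mkdir -p pics; cat > look.py <<'E'
import sys,cv2,numpy as np,json
from rig import sensors,grab_frame,ctrl
def shot(name,tag):
    f=grab_frame(name); cv2.imwrite(f'pics/{tag}.png',f['pixels'][:,:,::-1])
    d={k:np.array(f[k]).tolist() for k in f if k!='pixels'}
    json.dump(d,open(f'pics/{tag}.json','w')); return d
if __name__=='__main__':
    for a in sys.argv[1:]:
        n,t=a.split(':'); print(t,shot(n,t))
    s=sensors.get_state(); print({k:np.round(v,3).tolist() for k,v in s.items()})
E
python3 look.py side:s0 top:t0 wrist:w0
```

```text
pics
s0 {'vfov': 54.43838258020454, 'cx': 323.2685931806441, 'cy': 198.94641510889653, 'rvec': [2.164460898791864, -0.10696908239972577, 0.05149233484365672], 'tvec': [-528.2805149557229, 125.73127684493997, 1073.782586846595]}
t0 {'vfov': 57.59699451185148, 'cx': 314.0488710969098, 'cy': 196.46439894532682, 'rvec': [2.17161246304832, -2.159022727172101, 0.11991550768704587], 'tvec': [-48.11241786423218, 530.2772316345182, 1299.906297631809]}
w0 {'vfov': 65.70646984690485, 'cx': 322.62564534899053, 'cy': 196.38361532822614, 'rvec': [-2.2976144286298896, 1.7202782365650877, 0.27998297885663914], 'tvec': [-624.3293542868471, -43.67619280651566, 390.59609804315886]}
{'clock': 0.15, 'joint_positions': [1.32, 0.69, -0.195, 1.566, 0.157, 0.902, -0.215], 'joint_velocities': [0.0, -0.002, -0.001, -0.005, -0.0, -0.002, -0.002], 'joint_torque': [-0.002, -52.786, -1.269, -15.359, -0.052, 0.004, 0.0], 'tcp_pos': [175.429, -599.394, 238.102], 'ee_rot': [-0.001, 0.99, 0.142, -0.0], 'contact_force': [0.18, -0.612, -0.528], 'torque': [0.021, 0.019, 0.011], 'opening': 0.999}
```

View pics/s0.png

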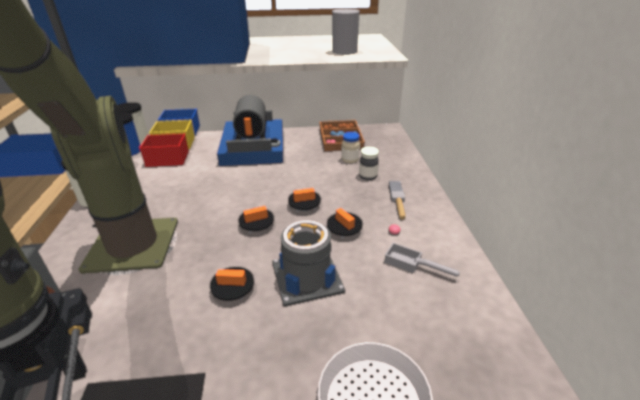

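View pics/t0.png

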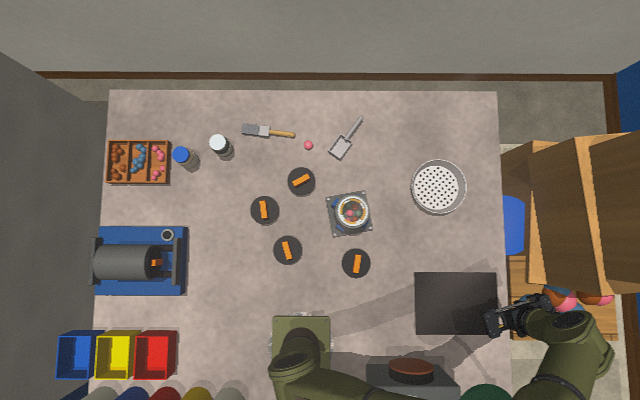

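View pics/w0.png

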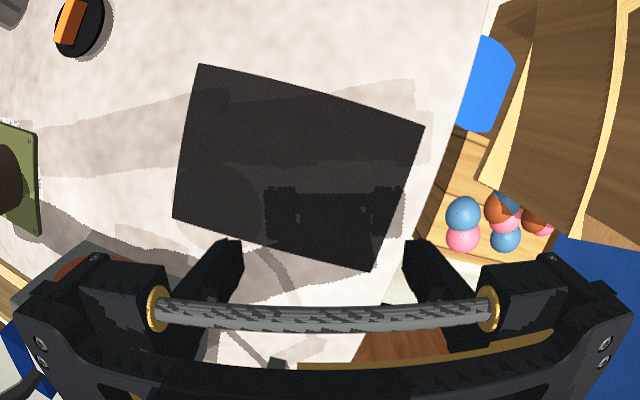

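The side view shows four orange-barred lids, and the barrel is at (305,255). In the top view the leftmost lid is at about (264,210) and the barrel mouth at about (351,212). I'll measure those next.

```bash
cat > geo.py <<'E'
import cv2,numpy as np,json
def load(tag):
    d=json.load(open(f'pics/{tag}.json')); im=cv2.imread(f'pics/{tag}.png')
    R=cv2.Rodrigues(np.array(d['rvec']))[0]; t=np.array(d['tvec']); f=200/np.tan(np.radians(d['vfov'])/2)
    return im,R,t,f,d['cx'],d['cy'],('w' in tag)
def proj(c,P):
    im,R,t,f,cx,cy,fe=c; p=np.atleast_2d(P)@R.T+t
    if fe:
        r=np.hypot(p[:,0],p[:,1]); th=np.arctan2(r,p[:,2]); k=f*th/np.maximum(r,1e-9)
    else: k=f/p[:,2]
    return np.c_[cx+k*p[:,0],cy+k*p[:,1]]
def back(c,uv,z):
    im,R,t,f,cx,cy,fe=c; uv=np.atleast_2d(uv).astype(float); d=uv-[cx,cy]
    if fe:
        r=np.hypot(d[:,0],d[:,1]); th=r/f; ray=np.c_[d*(np.sin(th)/np.maximum(r,1e-9))[:,None],np.cos(th)]
    else: ray=np.c_[d/f,np.ones(len(d))]
    ray=ray@R; o=-R.T@t
    return o+ray*((z-o[2])/ray[:,2])[:,None]
def orange(im):
    h=cv2.cvtColor(im,cv2.COLOR_BGR2HSV); return cv2.inRange(h,(5,170,120),(20,255,255))
E
python3 - <<'E'
from geo import *
for tag,z in(('t0',58),('s0',45)):
    c=load(tag); n,l,s,ce=cv2.connectedComponentsWithStats(orange(c[0]))
    print(tag,'cam',(-c[1].T@c[2]).round())
    for i in range(1,n):
        if s[i,4]>40:
            r=cv2.minAreaRect(np.argwhere(l==i)[:,::-1].astype(np.float32)); b=back(c,cv2.boxPoints(r),z)
            print(ce[i].round(1),s[i,4],back(c,ce[i],z).round(1)[0,:2],'sides',np.linalg.norm(b[1]-b[0]).round(),np.linalg.norm(b[2]-b[1]).round(),b[:,:2].round().tolist())
c=load('t0'); print('mouth',back(c,[351,212],140))
im=c[0]; cv2.imwrite('pics/tz.png',cv2.resize(im[150:300,220:400],None,fx=4,fy=4,interpolation=cv2.INTER_CUBIC))
E
```

```text
t0 cam [ 385.  -44. 1350.]
[113.9 151.9] 63 [685.6 680.3] sides 59.0 18.0 [[656.0, 685.0], [715.0, 689.0], [715.0, 671.0], [656.0, 667.0]]
[114.1 173.8] 41 [605.1 674.4] sides 20.0 39.0 [[616.0, 696.0], [628.0, 681.0], [598.0, 656.0], [586.0, 672.0]]
[300.3 179.5] 96 [588.3   4.6] sides 63.0 20.0 [[582.0, 36.0], [613.0, -19.0], [595.0, -28.0], [565.0, 27.0]]
[263.  208.9] 100 [481.7 136.4] sides 21.0 60.0 [[510.0, 151.0], [513.0, 131.0], [453.0, 122.0], [450.0, 142.0]]
[286.6 249.7] 106 [338.3  50.5] sides 21.0 63.0 [[365.0, 70.0], [371.0, 50.0], [311.0, 32.0], [305.0, 52.0]]
[356.5 263.3] 113 [ 292.9 -195.1] sides 63.0 21.0 [[264.0, -179.0], [325.0, -190.0], [322.0, -211.0], [260.0, -200.0]]
[555.1 298.1] 127 [ 177.5 -883.4] sides 39.0 62.0 [[174.0, -844.0], [208.0, -862.0], [181.0, -918.0], [148.0, -899.0]]
[593.4 299.2] 70 [  174.7 -1016. ] sides 52.0 17.0 [[182.0, -987.0], [182.0, -1040.0], [165.0, -1038.0], [165.0, -986.0]]
[133.8 355.5] 43 [-21.4 565.9] sides 128.0 4.0 [[-85.0, 568.0], [43.0, 568.0], [43.0, 564.0], [-85.0, 564.0]]
s0 cam [ 449. -866.  705.]
[247.5 124.7] 84 [277.1 690.3] sides 26.0 169.0 [[256.0, 777.0], [283.0, 774.0], [292.0, 605.0], [268.0, 608.0]]
[172.  135.1] 122 [-17.5 618.1] sides 134.0 235.0 [[-105.0, 630.0], [-121.0, 763.0], [62.0, 616.0], [67.0, 500.0]]
[303.8 194.7] 185 [483.7 132.1] sides 63.0 52.0 [[452.0, 154.0], [515.0, 163.0], [515.0, 111.0], [454.0, 103.0]]
[255.1 213.8] 220 [339.3  47.2] sides 65.0 49.0 [[305.0, 61.0], [366.0, 82.0], [374.0, 34.0], [315.0, 14.0]]
[345.3 218.3] 201 [593.1   0. ] sides 51.0 73.0 [[560.0, 10.0], [584.0, 55.0], [625.0, -6.0], [600.0, -47.0]]
[231.  276.5] 396 [ 295.  -196.6] sides 67.0 49.0 [[257.0, -168.0], [324.0, -175.0], [327.0, -224.0], [263.0, -217.0]]
mouth [[ 466.98675767 -168.3626256   140.        ]]
```

View pics/tz.png

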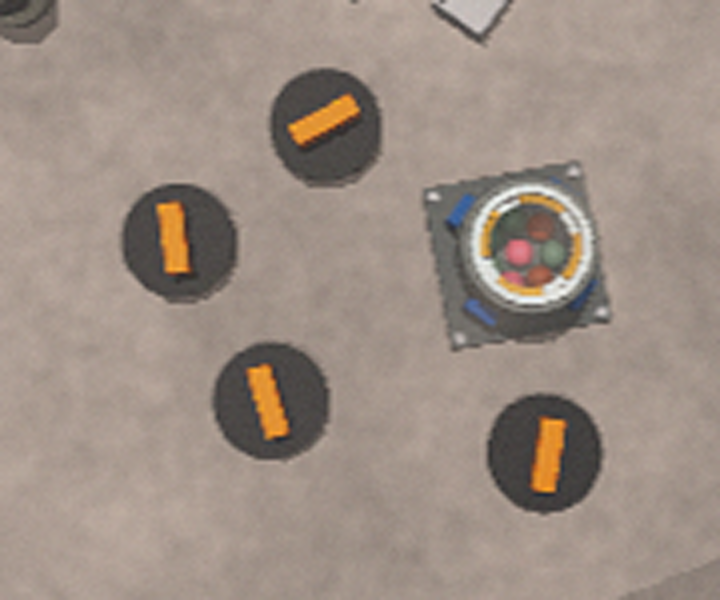

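```bash
cat > mv.py <<'E'
import sys,numpy as np
from rig import sensors
from scipy.spatial.transform import Rotation as Ro
def st():
    s=sensors.get_state(); q=np.array(s['ee_rot']); return s,Ro.from_quat(q[[1,2,3,0]])
def rep(target=None,yaw=None):
    s,R=st(); p=np.array(s['tcp_pos']); M=R.as_matrix()
    print('t',round(s['clock'],2),'p',p.round(1),'yaw',np.degrees(np.arctan2(M[1,0],M[0,0])).round(2),'z',M[:,2].round(4),'F',np.round(s['contact_force'],2),'T',np.round(s['torque'],3),'op',round(s['opening'],3),'q',np.round(s['joint_positions'],2))
    if target is not None:
        print('tool delta',(M.T@(np.array(target)-p)).round(1))
    if yaw is not None:
        y=np.radians(yaw); G=np.array([[np.cos(y),np.sin(y),0],[np.sin(y),-np.cos(y),0],[0,0,-1]]).T.T
        print('rotvec tool',np.degrees((R.inv()*Ro.from_matrix(G)).as_rotvec()).round(2))
if __name__=='__main__':
    a=[float(v) for v in sys.argv[1:]]; rep(a[:3] if len(a)>=3 else None,a[3] if len(a)>3 else None)
E
python3 mv.py 400 -350 260 8.5
```

```text
t 0.15 p [ 175.4 -599.4  238.1] yaw 16.32 z [-5.0e-04  1.3e-03 -1.0e+00] F [ 0.18 -0.61 -0.53] T [0.021 0.019 0.011] op 0.999 q [ 1.32  0.69 -0.19  1.57  0.16  0.9  -0.22]
tool delta [ 285.6 -176.3  -21.7]
rotvec tool [-0.08  0.01  7.82]
```

>>> {"op": "play_rows", "data": {"rot": [[0,0,0],[0,0,0],[0,0,0],[0,0,0],[0,0,0]], "travel": [[20,-12,-3],[40,-25,-4],[40,-25,-4],[40,-25,-4],[40,-25,-4]], "gripper": [1,1,1,1,1]}}

```text
clock: 0.65
tcp_pos: [317.8, -440.1, 257.7]
ee_rot: [-0.0, 0.99, 0.142, -0.0]
contact_force: [0.3, -0.1, -0.2]
opening: 0.999
```

>>> {"op": "play_rows", "data": {"rot": [[0,0,0],[0,0,0],[0,0,0],[0,0,0],[0,0,0]], "travel": [[40,-25,-3],[40,-25,0],[20,-12,0],[10,-35,0],[-5,-40,0]], "gripper": [1,1,1,1,1]}}

```text
clock: 1.15
tcp_pos: [381.6, -279.2, 260.5]
ee_rot: [0.0, 0.99, 0.143, 0.001]
contact_force: [-0.1, 1.8, 0.4]
opening: 0.998
```

```bash
python3 mv.py 440 136 250 8.5
```

```text
t 1.15 p [ 381.6 -279.2  260.5] yaw 16.46 z [ 0.0027 -0.     -1.    ] F [-0.05  1.8   0.41] T [0.1   0.007 0.026] op 0.998 q [ 0.66  0.46 -0.18  1.98  0.12  0.7  -0.88]
tool delta [ 173.6 -381.6   10.7]
rotvec tool [ 0.03 -0.15  7.96]
```

>>> {"op": "play_rows", "data": {"rot": [[0,0,0],[0,0,0]], "travel": [[10,-20,0],[0,0,0]], "gripper": [1,1]}}

```text
clock: 1.35
tcp_pos: [383.3, -255.4, 260.8]
ee_rot: [-0.001, 0.989, 0.145, -0.0]
contact_force: [0.1, -1.0, -0.7]
opening: 0.998
```

```bash
python3 look.py wrist:w1 | tail -1; python3 mv.py 440 136 250 8.5
```

```text
{'clock': 1.4, 'joint_positions': [0.616, 0.449, -0.183, 2.01, 0.124, 0.692, -0.927], 'joint_velocities': [0.034, 0.017, 0.034, -0.038, 0.009, 0.003, 0.008], 'joint_torque': [-1.204, -38.63, -1.274, -11.967, -0.161, 0.004, -0.095], 'tcp_pos': [383.493, -257.686, 260.878], 'ee_rot': [-0.0, 0.99, 0.143, 0.0], 'contact_force': [0.048, -0.268, -0.574], 'torque': [-0.047, -0.009, -0.02], 'opening': 0.998}
t 1.4 p [ 383.5 -257.7  260.9] yaw 16.49 z [ 2.e-04  1.e-04 -1.e+00] F [ 0.05 -0.27 -0.57] T [-0.047 -0.009 -0.02 ] op 0.998 q [ 0.62  0.45 -0.18  2.01  0.12  0.69 -0.93]
tool delta [ 165.9 -361.5   10.9]
rotvec tool [-0.   -0.01  7.99]
```

View pics/w1.png

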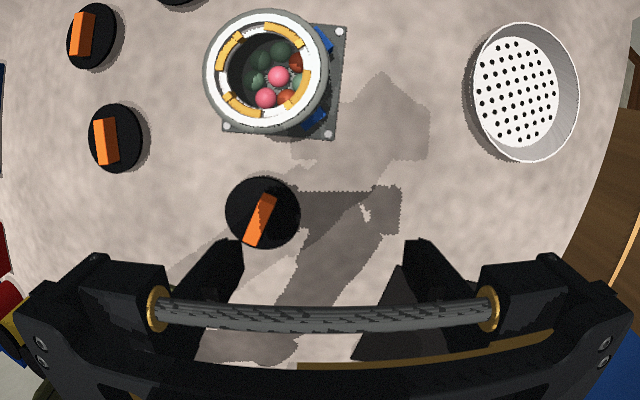

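```bash
python3 - <<'E'
from geo import *
c=load('w1'); im=c[0]
# rectify: top plane z=140 around guess
guess=back(c,[267,69],140)[0]; print(guess)
g=np.mgrid[-65:65:0.25,-65:65:0.25]  # x down->up
for z,tag in((140,'rim'),(136,'rid')):
    X=np.stack([guess[0]+g[0][::-1],guess[1]-g[1],np.full(g[0].shape,z)],-1).reshape(-1,3)
    uv=proj(c,X).astype(np.float32).reshape(520,520,2)
    r=cv2.remap(im,uv[...,0],uv[...,1],cv2.INTER_CUBIC)
    cv2.imwrite(f'pics/rect_{tag}.png',r)
E
```

```text
[ 472.98825335 -179.05188844  140.        ]
```

View pics/rect_rim.png

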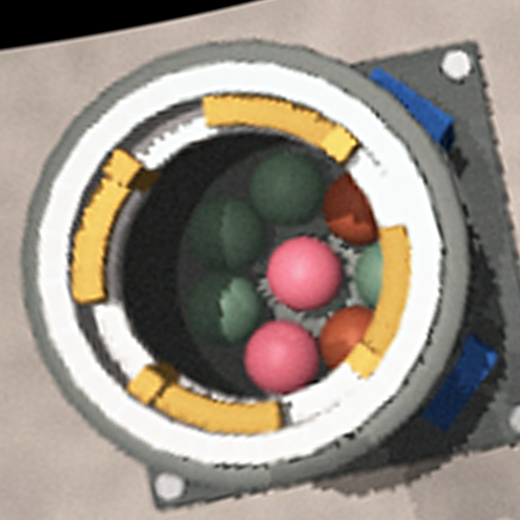

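```bash
python3 - <<'E'
from geo import *
from scipy.optimize import least_squares
c=load('w1'); im=c[0]; print('cam',(-c[1].T@c[2]).round(1))
# white rim outer edge: fit radius-50 circle at z=140 by sampling radial brightness gradient
def fitc(c,C0,rad=50,z=140):
    im=cv2.cvtColor(c[0],cv2.COLOR_BGR2GRAY).astype(np.float32); C=np.array(C0,float)
    for it in range(6):
        th=np.radians(np.arange(0,360,3)); rr=np.arange(rad-5,rad+5,.2); pts=[];
        for a in th:
            X=np.c_[C[0]+rr*np.cos(a),C[1]+rr*np.sin(a),np.full(len(rr),z)]
            uv=proj(c,X).astype(np.float32)
            v=cv2.remap(im,uv[:,0][None],uv[:,1][None],cv2.INTER_LINEAR)[0]
            d=-(v[5:]-v[:-5]); k=d.argmax()
            if d[k]>25: pts.append(X[k+2,:2])
        pts=np.array(pts)
        s=least_squares(lambda p:np.hypot(*(pts-p[:2]).T)-p[2],[*C,rad],loss='soft_l1',f_scale=.5)
        C=s.x[:2]
    return s.x,len(pts),np.abs(s.fun).mean()
r=fitc(c,[472.6,-174.5]); print('wrist',r)
ct=load('t0'); rt=fitc(ct,[467,-168]); print('top',rt)
cs=load('s0'); print('side',fitc(cs,[470,-172]))
C=r[0][:2]
hsv=cv2.cvtColor(im,cv2.COLOR_BGR2HSV)
for z in (137,135):
  a=np.arange(0,360,1.); 
  acc=np.zeros(360)
  for R in (38,39,40,41,42):
    X=np.c_[C[0]+R*np.cos(np.radians(a)),C[1]+R*np.sin(np.radians(a)),np.full(360,z)]
    uv=proj(c,X).astype(np.float32); p=cv2.remap(hsv,uv[:,0][None],uv[:,1][None],cv2.INTER_NEAREST)[0]
    acc+=((p[:,0]>12)&(p[:,0]<30)&(p[:,1]>110)&(p[:,2]>90))
  m=acc>=3; e=np.flatnonzero(m!=np.roll(m,1)); print(z,[(int(i),bool(m[i])) for i in e])
E
```

```text
cam [ 462.6 -231.6  407. ]
wrist (array([ 471.93769986, -173.71428709,   50.24801715]), 120, np.float64(0.21125169892077794))
top (array([ 471.78069483, -172.99806675,   49.54419951]), 32, np.float64(0.546767805751692))Traceback (most recent call last):
  File "<stdin>", line 21, in <module>
  File "<stdin>", line 16, in fitc
    return func(*args, **kwargs)
    vector_fun = VectorFunction(
        fun_wrapped,
    ...<6 lines>...
        workers=workers
    )
    self._update_fun()
    ~~~~~~~~~~~~~~~~^^
    self.f = self.fun_wrapped(xp_copy(self.x))
             ~~~~~~~~~~~~~~~~^^^^^^^^^^^^^^^^^
    return np.atleast_1d(self.fun(x))
                         ~~~~~~~~^^^
    return self.f(x, *self.args, **self.kwargs)
           ~~~~~~^^^^^^^^^^^^^^^^^^^^^^^^^^^^^^
  File "<stdin>", line 16, in <lambda>
ValueError: operands could not be broadcast together with shapes (0,) (2,)
```

```bash
python3 - <<'E'
from geo import *
c=load('w1'); hsv=cv2.cvtColor(c[0],cv2.COLOR_BGR2HSV); C=[471.9,-173.7]
for z in (138,136,134):
  a=np.arange(0,360,1.); acc=np.zeros(360)
  for R in (38,39,40,41):
    X=np.c_[C[0]+R*np.cos(np.radians(a)),C[1]+R*np.sin(np.radians(a)),np.full(360,z)]
    uv=proj(c,X).astype(np.float32); p=cv2.remap(hsv,uv[:,0][None],uv[:,1][None],cv2.INTER_NEAREST)[0]
    acc+=((p[:,0]>12)&(p[:,0]<30)&(p[:,1]>110)&(p[:,2]>90))
  m=acc>=2; e=np.flatnonzero(m!=np.roll(m,1)); print(z,[(int(i),bool(m[i])) for i in e])
E
```

```text
138 [(14, False), (46, True), (105, False), (138, True), (195, False), (227, True), (284, False), (316, True)]
136 [(15, False), (46, True), (105, False), (137, True), (195, False), (227, True), (285, False), (316, True)]
134 [(15, False), (46, True), (105, False), (137, True), (194, False), (227, True), (285, False), (317, True)]
```

The rim circle fits at about (472,-173.5), with a radius of 50.2 mm against the given 50. The gaps are centred at about 30.5° + 90k, and the brass measures about 58° per sector against the given 56°. Next I'll go over to the lid.

>>> {"op": "play_rows", "data": {"rot": [[0,0,0.8],[0,0,0.8],[0,0,0.8],[0,0,0.8],[0,0,0.8]], "travel": [[10,-20,0],[17,-38,1],[17,-38,1],[17,-38,2],[17,-38,2]], "gripper": [1,1,1,1,1]}}

```text
clock: 1.9
tcp_pos: [416.4, -72.8, 254.7]
ee_rot: [0.0, 0.994, 0.106, 0.001]
contact_force: [0.9, -0.5, -0.5]
opening: 0.996
```

>>> {"op": "play_rows", "data": {"rot": [[0,0,0.8],[0,0,0.8],[0,0,0.8],[0,0,0.8],[0,0,0.8]], "travel": [[17,-38,5],[17,-38,10],[17,-38,10],[12,-30,10],[8,-20,10]], "gripper": [1,1,1,1,1]}}

```text
clock: 2.4
tcp_pos: [455.9, 103.8, 209.2]
ee_rot: [-0.0, 0.997, 0.073, 0.001]
contact_force: [0.3, -0.3, 0.5]
opening: 1.001
```

```bash
python3 mv.py 435 130 180 8.5
```

```text
t 2.4 p [455.9 103.8 209.2] yaw 8.36 z [ 1.9e-03  8.0e-04 -1.0e+00] F [ 0.27 -0.32  0.49] T [ 0.011 -0.056  0.028] op 1.001 q [-0.26  0.54 -0.09  2.06  0.09  0.54 -1.85]
tool delta [-16.9 -29.   29.2]
rotvec tool [-0.03 -0.11 -0.14]
```

>>> {"op": "play_rows", "data": {"rot": [[0,0,0],[0,0,0],[0,0,0]], "travel": [[-20,-13,14],[-15,-13,14],[0,0,0]], "gripper": [1,1,1]}}

```text
clock: 2.7
tcp_pos: [413.8, 122.5, 180.3]
ee_rot: [0.001, 0.997, 0.074, -0.002]
contact_force: [0.1, -0.1, 0.1]
opening: 1.001
```

```bash
python3 look.py wrist:w2 | tail -1; python3 mv.py; python3 - <<'E'
from geo import *
c=load('w2'); n,l,s,ce=cv2.connectedComponentsWithStats(orange(c[0])); print('cam',(-c[1].T@c[2]).round())
for i in range(1,n):
    if s[i,4]>200:
        r=cv2.minAreaRect(np.argwhere(l==i)[:,::-1].astype(np.float32)); b=back(c,cv2.boxPoints(r),58)
        print(ce[i].round(1),s[i,:],back(c,ce[i],58).round(1)[0,:2],'sides',np.linalg.norm(b[1]-b[0]).round(),np.linalg.norm(b[2]-b[1]).round(),b[:,:2].round().tolist())
E
```

```text
{'clock': 2.75, 'joint_positions': [-0.344, 0.556, -0.074, 2.185, 0.1, 0.405, -1.924], 'joint_velocities': [0.027, -0.019, 0.014, -0.046, 0.003, 0.005, 0.005], 'joint_torque': [-1.117, -38.313, -0.058, -7.02, -0.044, -0.088, -0.083], 'tcp_pos': [415.771, 122.011, 181.162], 'ee_rot': [0.001, 0.997, 0.073, -0.001], 'contact_force': [0.173, -0.179, 0.019], 'torque': [-0.024, -0.073, 0.04], 'opening': 0.999}
t 2.75 p [415.8 122.  181.2] yaw 8.35 z [-0.0013 -0.0011 -1.    ] F [ 0.17 -0.18  0.02] T [-0.024 -0.073  0.04 ] op 0.999 q [-0.34  0.56 -0.07  2.18  0.1   0.41 -1.92]
cam [496. 135. 326.]
[476.4  28.2] [ 447   14   60   31 1161] [588.5   5.5] sides 65.0 21.0 [[583.0, 36.0], [616.0, -20.0], [596.0, -28.0], [565.0, 28.0]]
[318.4 116.6] [ 307   74   23   73 1267] [477.3 135.4] sides 19.0 63.0 [[513.0, 150.0], [515.0, 132.0], [453.0, 123.0], [450.0, 142.0]]
[380.4 265.6] [369 240  23  53 949] [341.2  51.8] sides 19.0 64.0 [[367.0, 70.0], [372.0, 51.0], [311.0, 30.0], [306.0, 51.0]]
```

View pics/w2.png

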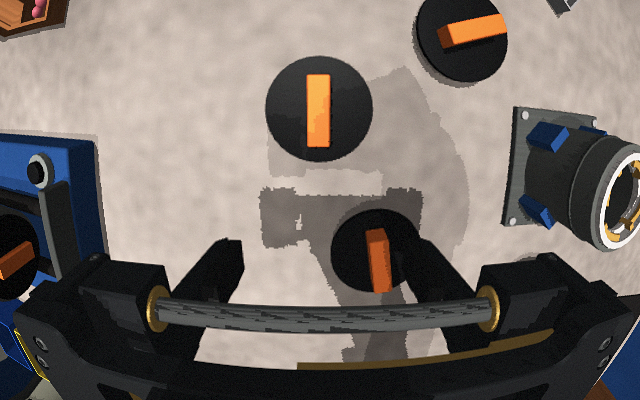

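```bash
python3 mv.py 482.5 136.5 33 8.1
```

```text
t 2.75 p [415.8 122.  181.2] yaw 8.35 z [-0.0013 -0.0011 -1.    ] F [ 0.17 -0.18  0.02] T [-0.024 -0.073  0.04 ] op 0.999 q [-0.34  0.56 -0.07  2.18  0.1   0.41 -1.92]
tool delta [ 68.3  -4.8 148.1]
rotvec tool [0.05 0.08 0.25]
```

>>> {"op": "play_rows", "data": {"rot": [[0,0,0],[0,0,0],[0,0,0],[0,0,0.2],[0,0,0]], "travel": [[20,-1.5,15],[30,-2,20],[18,-1.3,25],[0,0,30],[0,0,20]], "gripper": [1,1,1,1,1]}}

```text
clock: 3.25
tcp_pos: [485.2, 135.5, 70.5]
ee_rot: [0.0, 0.998, 0.069, 0.001]
contact_force: [-0.8, 0.2, 0.1]
opening: 1.0
```

>>> {"op": "play_rows", "data": {"rot": [[0,0,0],[0,0,0]], "travel": [[0,0,8],[0,0,0]], "gripper": [1,1]}}

```text
clock: 3.45
tcp_pos: [483.3, 135.9, 63.3]
ee_rot: [0.0, 0.998, 0.07, 0.0]
contact_force: [0.3, 0.3, -0.1]
opening: 0.999
```

```bash
python3 mv.py 482.5 136.5 33 8.1
```

```text
t 3.45 p [483.3 135.9  63.3] yaw 8.02 z [ 3.e-04 -8.e-04 -1.e+00] F [ 0.28  0.31 -0.09] T [ 0.006 -0.006  0.026] op 0.999 q [-0.34  0.84 -0.04  2.06  0.13  0.24 -1.92]
tool delta [-0.7 -0.7 30.3]
rotvec tool [ 0.05 -0.01 -0.08]
```

>>> {"op": "play_rows", "data": {"rot": [[0,0,0],[0,0,0],[0,0,0]], "travel": [[-0.5,-0.5,15],[0,0,14],[0,0,0]], "gripper": [1,1,1]}}

```text
clock: 3.75
tcp_pos: [482.3, 137.1, 34.9]
ee_rot: [0.0, 0.998, 0.07, 0.0]
contact_force: [0.1, 0.4, -0.4]
opening: 1.003
```

>>> {"op": "play_rows", "data": {"rot": [[0,0,0],[0,0,0],[0,0,0],[0,0,0],[0,0,0]], "travel": [[0,0,0],[0,0,0],[0,0,0],[0,0,0],[0,0,0]], "gripper": [-1,-1,-1,-1,-1]}}

```text
clock: 4.25
tcp_pos: [481.8, 137.5, 35.0]
ee_rot: [-0.0, 0.997, 0.071, 0.0]
contact_force: [-0.2, -0.8, -0.7]
opening: 0.572
```

```bash
python3 mv.py 482.5 136.5 33 8.1
```

```text
t 4.25 p [481.8 137.5  35. ] yaw 8.12 z [ 5.e-04  1.e-04 -1.e+00] F [-0.23 -0.77 -0.67] T [ 0.011  0.008 -0.028] op 0.572 q [-0.35  0.89 -0.03  2.07  0.13  0.18 -1.93]
tool delta [0.5 1.1 2. ]
rotvec tool [-0.   -0.03  0.02]
```

>>> {"op": "play_rows", "data": {"rot": [[0,0,0],[0,0,0],[0,0,0],[0,0,0],[0,0,0]], "travel": [[0,0,2],[0,0,0],[0,0,0],[0,0,0],[0,0,0]], "gripper": [-1,-1,-1,-1,-1]}}

```text
clock: 4.75
tcp_pos: [481.5, 137.2, 32.6]
ee_rot: [0.0, 0.997, 0.071, -0.0]
contact_force: [0.0, 0.4, -1.0]
opening: 0.226
```

>>> {"op": "play_rows", "data": {"rot": [[0,0,0],[0,0,0],[0,0,0],[0,0,0],[0,0,0]], "travel": [[0,0,0],[0,0,0],[0,0,0],[0,0,0],[0,0,0]], "gripper": [-1,-1,-1,-1,-1]}}

```text
clock: 5.25
tcp_pos: [481.6, 137.7, 32.6]
ee_rot: [-0.0, 0.997, 0.071, 0.0]
contact_force: [-0.1, 0.3, -2.3]
opening: 0.22
```

```bash
python3 mv.py 482.5 136.5 33 8.1
```

```text
t 5.25 p [481.6 137.7  32.6] yaw 8.13 z [-0.e+00  2.e-04 -1.e+00] F [-0.07  0.33 -2.29] T [ 0.011 -0.009 -0.013] op 0.22 q [-0.35  0.9  -0.03  2.07  0.13  0.17 -1.93]
tool delta [ 0.7  1.3 -0.4]
rotvec tool [-0.01 -0.    0.03]
```

>>> {"op": "play_rows", "data": {"rot": [[0,0,0],[0,0,0],[0,0,0],[0,0,0],[0,0,0]], "travel": [[0,0,-10],[0,0,-25],[0,0,-40],[0,0,-40],[0,0,-40]], "gripper": [-1,-1,-1,-1,-1]}}

```text
clock: 5.75
tcp_pos: [481.1, 137.3, 189.8]
ee_rot: [0.0, 0.997, 0.071, -0.0]
contact_force: [1.0, 0.1, -1.3]
opening: 0.226
```

>>> {"op": "play_rows", "data": {"rot": [[0,0,0],[0,0,0],[0,0,0]], "travel": [[0,0,-25],[0,0,-10],[0,0,0]], "gripper": [-1,-1,-1]}}

```text
clock: 6.05
tcp_pos: [482.1, 137.6, 223.9]
ee_rot: [-0.0, 0.997, 0.071, 0.001]
contact_force: [0.9, 0.7, -2.7]
opening: 0.222
```

```bash
python3 look.py wrist:w3 side:s3| tail -1; python3 mv.py 472 -173.5 225 45
```

```text
{'clock': 6.15, 'joint_positions': [-0.308, 0.552, -0.097, 1.957, 0.086, 0.638, -1.889], 'joint_velocities': [-0.0, 0.02, 0.001, 0.007, 0.0, 0.001, 0.0], 'joint_torque': [0.057, -45.125, 0.076, -12.645, 0.015, -0.095, 0.001], 'tcp_pos': [480.78, 137.124, 221.762], 'ee_rot': [0.0, 0.997, 0.071, -0.001], 'contact_force': [-1.307, -0.054, -3.53], 'torque': [0.002, 0.029, 0.006], 'opening': 0.225}
t 6.15 p [480.8 137.1 221.8] yaw 8.12 z [-1.9e-03 -9.0e-04 -1.0e+00] F [-1.31 -0.05 -3.53] T [0.002 0.029 0.006] op 0.225 q [-0.31  0.55 -0.1   1.96  0.09  0.64 -1.89]
tool delta [-52.6 306.3  -2.9]
rotvec tool [ -0.     0.12 -36.88]
```

View pics/w3.png

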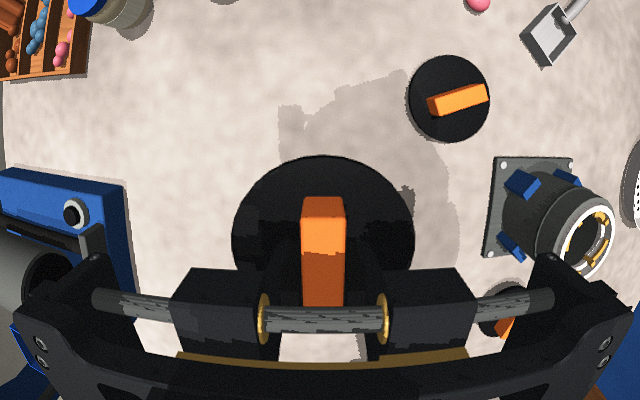

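View pics/s3.png

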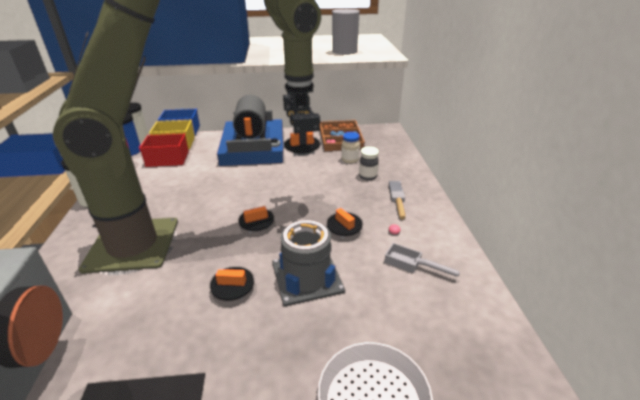

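The lid is held level. I'll measure its offset in the hand from the flange's front edge at about (323,155) and the bar's far end at about (323,197).

```bash
python3 - <<'E'
from geo import *
c=load('w3'); im=c[0]; R=c[1]
tcp=np.array([480.8,137.1,221.8]); y=np.radians(8.12); ex=np.array([np.cos(y),np.sin(y),0])
print('cam',(-R.T@c[2]-tcp).round(1))
ey=np.array([np.sin(y),-np.cos(y),0])
def loc(uv,z): 
    b=back(c,uv,z)-tcp; return np.c_[b@ex,b@ey].round(1)
n,l,s,ce=cv2.connectedComponentsWithStats(orange(im)); i=[k for k in range(1,n) if 150<s[k,1]<230][0]; print(s[i])
ys,xs=np.where(l==i); top=ys.min()
print('bar far',loc([[xs[ys<top+3].mean(),top]],tcp[2]+25.4), 'row230 sides',loc([[xs[ys==205].min(),205],[xs[ys==205].max()+1,205]],tcp[2]+25.4))
g=cv2.cvtColor(im,cv2.COLOR_BGR2GRAY); pts=[]
for u in range(250,400,5):
    col=g[120:215,u].astype(int); d=np.abs(col[3:]-col[:-3]); k=np.argmax((col[:-3]>110)&(col[3:]<70)); 
    if k: pts.append([u,120+k+1.5])
from scipy.optimize import least_squares
P=loc(pts,tcp[2]-4.6)
s=least_squares(lambda p:np.hypot(*(P-p).T)-52,[0,0],loss='soft_l1'); print('centre',s.x,np.abs(s.fun).mean(),len(P))
E
```

```text
cam [ 82.8  12.4 148.6]
[ 300  197   46  109 4616]
bar far [[42.7 -0.4]] row230 sides [[39.1 -8.8]
 [39.1  8.2]]
centre [ 3.23876087 -0.44227756] 0.22347398052219064 30
```

```bash
python3 - <<'E'
from geo import *
c=load('w3'); im=c[0]
tcp=np.array([480.8,137.1,221.8]); y=np.radians(8.12); ex=np.array([np.cos(y),np.sin(y),0]);ey=np.array([np.sin(y),-np.cos(y),0])
def loc(uv,z): 
    b=back(c,uv,z)-tcp; return np.c_[b@ex,b@ey].round(1)
print(im[190:300:3,323].tolist())
print(loc([[323,196.5]],tcp[2]-4.6),loc([[323,253]],tcp[2]+25.4), loc([[301,250],[346,250]],tcp[2]+25.4))
cv2.imwrite('pics/w3z.png',cv2.resize(im[140:310,220:430],None,fx=3.5,fy=3.5,interpolation=cv2.INTER_CUBIC))
E
```

```text
[[34, 29, 31], [29, 26, 27], [29, 43, 80], [30, 72, 154], [29, 73, 155], [36, 78, 160], [32, 74, 158], [34, 79, 163], [31, 73, 161], [42, 102, 210], [64, 144, 250], [73, 159, 252], [73, 157, 252], [69, 155, 252], [68, 154, 252], [69, 154, 252], [70, 153, 252], [74, 157, 252], [73, 158, 252], [69, 154, 252], [70, 156, 252], [71, 155, 255], [31, 77, 159], [35, 77, 161], [33, 75, 160], [33, 75, 161], [30, 74, 157], [34, 77, 162], [29, 74, 160], [32, 75, 161], [35, 74, 161], [35, 79, 160], [34, 75, 159], [33, 74, 160], [30, 73, 156], [34, 75, 160], [34, 74, 159]]
[[32.9 -0.2]] [[16.  -0.3]] [[ 17.5 -10.2]
 [ 17.5  10.1]]
```

View pics/w3z.png

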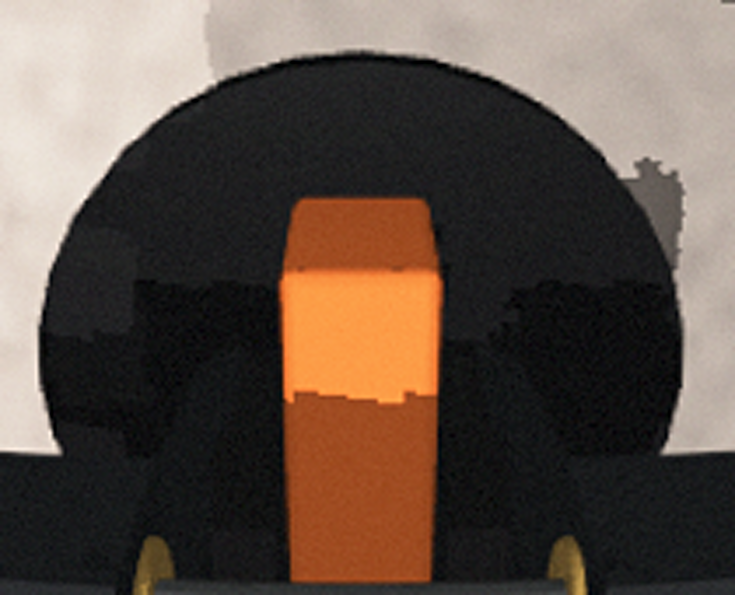

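```bash
python3 - <<'E'
from geo import *
c=load('w3'); 
tcp=np.array([480.8,137.1,221.8]); y=np.radians(8.12); ex=np.array([np.cos(y),np.sin(y),0]);ey=np.array([np.sin(y),-np.cos(y),0])
def loc(uv,z): 
    b=back(c,uv,z)-tcp; return np.c_[b@ex,b@ey].round(1)
print(loc([[323,217]],tcp[2]+25.4),loc([[300.8,218],[345.8,218]],tcp[2]+25.4),loc([[323,156],[323,154.5]],tcp[2]-4.6))
E
```

```text
[[33.6 -0.3]] [[33.1 -9.8]
 [33.1  9.5]] [[54.4 -0.2]
 [55.1 -0.2]]
```

>>> {"op": "play_rows", "data": {"rot": [[0,0,0],[0,0,0],[0,0,0],[0,0,0],[0,0,0]], "travel": [[-3,18,0],[-6,35,0],[-6,36,0],[-6,36,0],[-6,36,0]], "gripper": [-1,-1,-1,-1,-1]}}

```text
clock: 6.65
tcp_pos: [476.3, -27.1, 220.9]
ee_rot: [-0.0, 0.997, 0.071, -0.002]
contact_force: [-0.2, -0.1, -2.8]
opening: 0.222
```

>>> {"op": "play_rows", "data": {"rot": [[0,0,0],[0,0,0],[0,0,0],[0,0,0],[0,0,0]], "travel": [[-6,36,0],[-6,36,0],[-6,35,0],[-5,25,0],[-3,13,0]], "gripper": [-1,-1,-1,-1,-1]}}

```text
clock: 7.15
tcp_pos: [470.8, -175.5, 220.9]
ee_rot: [-0.0, 0.998, 0.069, -0.002]
contact_force: [-0.3, -0.8, -2.5]
opening: 0.22
```

>>> {"op": "play_rows", "data": {"rot": [[0,0,-6],[0,0,-8],[0,0,-8],[0,0,-8],[0,0,-6.9]], "travel": [[0,0,0],[0,0,0],[0,0,0],[0,0,0],[0,0,0]], "gripper": [-1,-1,-1,-1,-1]}}

```text
clock: 7.65
tcp_pos: [471.9, -171.5, 221.5]
ee_rot: [-0.001, 0.922, 0.386, -0.001]
contact_force: [0.6, -0.7, -2.3]
opening: 0.227
```

>>> {"op": "play_rows", "data": {"rot": [[0,0,0]], "travel": [[0,0,0]], "gripper": [-1]}}

```text
clock: 7.75
tcp_pos: [471.8, -171.8, 221.6]
ee_rot: [-0.001, 0.923, 0.384, -0.001]
contact_force: [0.8, -0.2, -2.6]
opening: 0.224
```

```bash
python3 look.py wrist:w4 side:s4| tail -1; python3 mv.py 471 -174.3 190 45
```

```text
{'clock': 7.85, 'joint_positions': [0.479, 0.57, -0.347, 1.942, 0.294, 0.68, -0.835], 'joint_velocities': [-0.006, -0.006, 0.015, -0.005, 0.0, 0.001, 0.003], 'joint_torque': [0.17, -44.037, -2.636, -12.363, -0.017, -0.035, 0.05], 'tcp_pos': [472.019, -172.176, 221.94], 'ee_rot': [-0.001, 0.924, 0.382, -0.001], 'contact_force': [-0.249, 0.782, -2.147], 'torque': [-0.013, -0.029, -0.037], 'opening': 0.225}
t 7.85 p [ 472.  -172.2  221.9] yaw 44.91 z [-0.0015  0.0011 -1.    ] F [-0.25  0.78 -2.15] T [-0.013 -0.029 -0.037] op 0.225 q [ 0.48  0.57 -0.35  1.94  0.29  0.68 -0.83]
tool delta [-2.2  0.8 31.9]
rotvec tool [-0.11  0.02 -0.09]
```

View pics/w4.png

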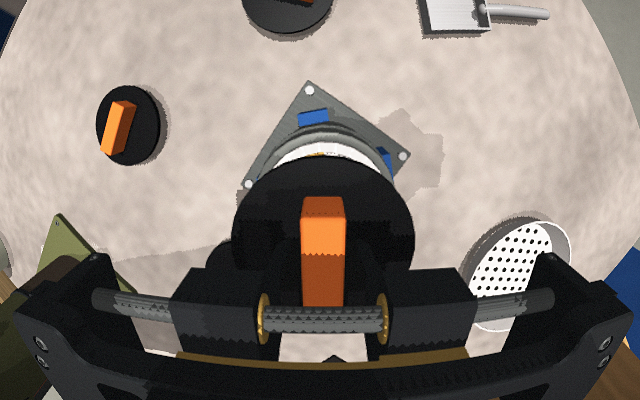

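View pics/s4.png

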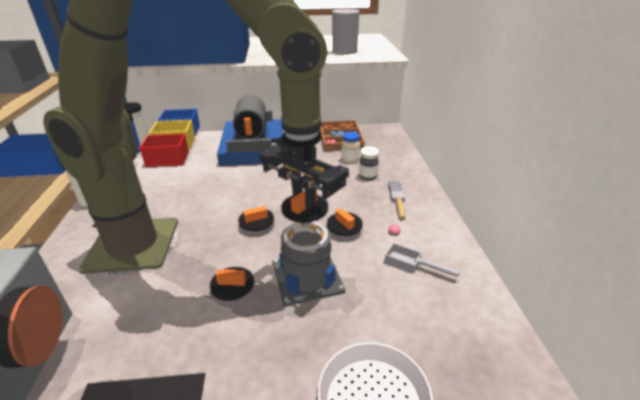

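>>> {"op": "play_rows", "data": {"rot": [[0,0,0],[0,0,0],[0,0,0],[0,0,0]], "travel": [[-1,0.4,10],[-1,0.4,14],[0,0,10],[0,0,0]], "gripper": [-1,-1,-1,-1]}}

```text
clock: 8.25
tcp_pos: [470.4, -174.5, 187.1]
ee_rot: [-0.001, 0.924, 0.383, -0.001]
contact_force: [-0.3, 0.8, -1.9]
opening: 0.225
```

```bash
python3 mv.py 471 -174.3 168 45
```

```text
t 8.25 p [ 470.4 -174.5  187.1] yaw 45.0 z [-3.4e-03  7.0e-04 -1.0e+00] F [-0.3   0.82 -1.87] T [-0.001 -0.007 -0.013] op 0.225 q [ 0.46  0.62 -0.32  1.98  0.33  0.59 -0.86]
tool delta [ 0.6  0.3 19.1]
rotvec tool [-0.17  0.11 -0.  ]
```

>>> {"op": "play_rows", "data": {"rot": [[0,0,0],[0,0,0],[0,0,0],[0,0,0]], "travel": [[0.3,0,6],[0,0,6],[0,0,2],[0,0,0]], "gripper": [-1,-1,-1,-1]}}

```text
clock: 8.65
tcp_pos: [471.6, -174.7, 174.5]
ee_rot: [-0.0, 0.924, 0.383, -0.0]
contact_force: [0.5, 0.6, -1.7]
opening: 0.223
```

```bash
python3 mv.py 471 -174.3 168 45
```

```text
t 8.65 p [ 471.6 -174.7  174.5] yaw 45.02 z [-4.e-04  0.e+00 -1.e+00] F [ 0.54  0.59 -1.75] T [-0.026 -0.006 -0.036] op 0.223 q [ 0.45  0.64 -0.3   1.99  0.34  0.56 -0.87]
tool delta [-0.2 -0.7  6.5]
rotvec tool [-0.02  0.02  0.02]
```

>>> {"op": "play_rows", "data": {"rot": [[0,0,0],[0,0,0],[0,0,0],[0,0,0]], "travel": [[0,0,1.5],[0,0,1.5],[0,0,1.5],[0,0,0]], "gripper": [-1,-1,-1,-1]}}

```text
clock: 9.05
tcp_pos: [471.7, -174.7, 170.1]
ee_rot: [-0.0, 0.924, 0.383, -0.0]
contact_force: [-1.2, -0.6, -2.9]
opening: 0.227
```

```bash
python3 mv.py 471 -174.3 168 45
```

```text
t 9.05 p [ 471.7 -174.7  170.1] yaw 45.02 z [-2.e-04 -0.e+00 -1.e+00] F [-1.23 -0.56 -2.87] T [ 0.039 -0.033 -0.01 ] op 0.227 q [ 0.45  0.65 -0.3   1.99  0.35  0.55 -0.88]
tool delta [-0.2 -0.8  2.1]
rotvec tool [-0.01  0.01  0.02]
```

>>> {"op": "play_rows", "data": {"rot": [[0,0,0],[0,0,0],[0,0,0]], "travel": [[0,-0.4,0.8],[0,0,0.8],[0,0,0]], "gripper": [-1,-1,-1]}}

```text
clock: 9.35
tcp_pos: [471.4, -174.4, 168.6]
ee_rot: [-0.0, 0.924, 0.383, -0.0]
contact_force: [-0.9, 0.5, -2.0]
opening: 0.226
```

>>> {"op": "play_rows", "data": {"rot": [[0,0,0],[0,0,0],[0,0,0]], "travel": [[0,0,0.6],[0,0,0.6],[0,0,0]], "gripper": [-1,-1,-1]}}

```text
clock: 9.65
tcp_pos: [471.4, -174.4, 167.3]
ee_rot: [-0.0, 0.924, 0.383, -0.0]
contact_force: [-0.3, 0.2, -2.9]
opening: 0.222
```

```bash
python3 mv.py 471 -174.3 168 45
```

```text
t 9.65 p [ 471.4 -174.4  167.3] yaw 45.02 z [-1.e-04  0.e+00 -1.e+00] F [-0.34  0.19 -2.91] T [-0.022 -0.031 -0.016] op 0.222 q [ 0.45  0.65 -0.3   2.    0.35  0.54 -0.88]
tool delta [-0.2 -0.4 -0.7]
rotvec tool [-0.    0.    0.02]
```

>>> {"op": "play_rows", "data": {"rot": [[0,0,0],[0,0,0],[0,0,0]], "travel": [[0,0,0.5],[0,0,0.5],[0,0,0]], "gripper": [-1,-1,-1]}}

```text
clock: 9.95
tcp_pos: [471.5, -174.4, 166.4]
ee_rot: [-0.0, 0.924, 0.383, -0.0]
contact_force: [0.9, 1.6, -1.7]
opening: 0.223
```

>>> {"op": "play_rows", "data": {"rot": [[0,0,0],[0,0,0],[0,0,0]], "travel": [[0,0,0.5],[0,0,0],[0,0,0]], "gripper": [-1,-1,-1]}}

```text
clock: 10.25
tcp_pos: [471.6, -174.4, 166.1]
ee_rot: [0.0, 0.924, 0.383, 0.0]
contact_force: [-0.4, 0.4, 0.4]
opening: 0.226
```

```bash
python3 mv.py 471 -174.3 168 45
```

```text
t 10.25 p [ 471.6 -174.4  166.1] yaw 45.02 z [ 2.e-04 -2.e-04 -1.e+00] F [-0.41  0.39  0.43] T [-0.036  0.062  0.027] op 0.226 q [ 0.45  0.66 -0.29  2.    0.35  0.54 -0.88]
tool delta [-0.3 -0.5 -1.9]
rotvec tool [ 0.02 -0.    0.02]
```

>>> {"op": "play_rows", "data": {"rot": [[0,0,0],[0,0,-2],[0,0,-2],[0,0,0]], "travel": [[0,0,0.3],[0,0,-0.2],[0,0,-0.2],[0,0,0]], "gripper": [-1,-1,-1,-1]}}

```text
clock: 10.65
tcp_pos: [471.8, -174.5, 166.5]
ee_rot: [0.0, 0.91, 0.416, 0.0]
contact_force: [-0.3, 0.8, 6.1]
opening: 0.221
```

```bash
python3 mv.py 471 -174.3 168 75
```

```text
t 10.65 p [ 471.8 -174.5  166.5] yaw 49.12 z [ 9.e-04 -2.e-04 -1.e+00] F [-0.29  0.81  6.09] T [ 0.049  0.302 -0.201] op 0.221 q [ 0.46  0.66 -0.31  2.    0.38  0.54 -0.83]
tool delta [-0.4 -0.7 -1.5]
rotvec tool [ 5.000e-02 -1.000e-02 -2.588e+01]
```

>>> {"op": "play_rows", "data": {"rot": [[0,0,-2],[0,0,-2],[0,0,0]], "travel": [[0,0,-0.3],[0,0,-0.3],[0,0,0]], "gripper": [-1,-1,-1]}}

```text
clock: 10.95
tcp_pos: [471.7, -174.5, 167.0]
ee_rot: [0.0, 0.894, 0.447, 0.0]
contact_force: [-1.4, 1.1, 6.3]
opening: 0.22
```

```bash
python3 mv.py 471 -174.3 168 75
```

```text
t 10.95 p [ 471.7 -174.5  167. ] yaw 53.15 z [ 7.e-04 -1.e-04 -1.e+00] F [-1.36  1.05  6.35] T [ 0.045  0.209 -0.158] op 0.22 q [ 0.47  0.66 -0.34  2.    0.4   0.55 -0.78]
tool delta [-0.3 -0.7 -1. ]
rotvec tool [ 4.000e-02 -1.000e-02 -2.185e+01]
```

>>> {"op": "play_rows", "data": {"rot": [[0,0,-2],[0,0,-2],[0,0,0]], "travel": [[0,0,-0.4],[0,0,-0.3],[0,0,0]], "gripper": [-1,-1,-1]}}

```text
clock: 11.25
tcp_pos: [471.7, -174.5, 167.4]
ee_rot: [0.0, 0.878, 0.478, 0.0]
contact_force: [-1.0, -0.1, 5.4]
opening: 0.225
```

>>> {"op": "play_rows", "data": {"rot": [[0,0,-2],[0,0,-2],[0,0,0]], "travel": [[0,0,0],[0,0,0],[0,0,0]], "gripper": [-1,-1,-1]}}

```text
clock: 11.55
tcp_pos: [471.9, -174.6, 167.8]
ee_rot: [0.0, 0.861, 0.508, 0.0]
contact_force: [-0.9, 0.2, 8.0]
opening: 0.223
```

```bash
python3 mv.py 471 -174.3 168 75
```

```text
t 11.55 p [ 471.9 -174.6  167.8] yaw 61.1 z [ 1.1e-03 -3.0e-04 -1.0e+00] F [-0.89  0.24  7.97] T [ 0.084  0.243 -0.131] op 0.223 q [ 0.5   0.66 -0.38  1.99  0.44  0.56 -0.69]
tool delta [-0.2 -0.9 -0.2]
rotvec tool [ 7.00e-02 -1.00e-02 -1.39e+01]
```

>>> {"op": "play_rows", "data": {"rot": [[0,0,-2],[0,0,-2],[0,0,-2],[0,0,0]], "travel": [[0,0,-0.3],[0,0,0],[0,0,0],[0,0,0]], "gripper": [-1,-1,-1,-1]}}

```text
clock: 11.95
tcp_pos: [470.8, -174.4, 167.0]
ee_rot: [-0.001, 0.833, 0.553, -0.001]
contact_force: [0.4, 0.2, -2.5]
opening: 0.223
```

>>> {"op": "play_rows", "data": {"rot": [[0,0,-2],[0,0,-2],[0,0,0]], "travel": [[0,0,0],[0,0,0],[0,0,0]], "gripper": [-1,-1,-1]}}

```text
clock: 12.25
tcp_pos: [471.3, -174.4, 167.5]
ee_rot: [-0.0, 0.814, 0.581, -0.0]
contact_force: [0.5, -0.2, -2.0]
opening: 0.226
```

```bash
python3 mv.py 471 -174.3 168 75
```

```text
t 12.25 p [ 471.3 -174.4  167.5] yaw 71.1 z [-4.e-04  1.e-04 -1.e+00] F [ 0.48 -0.23 -2.03] T [-0.012 -0.057 -0.054] op 0.226 q [ 0.53  0.67 -0.43  1.99  0.49  0.58 -0.56]
tool delta [ 0.  -0.3 -0.5]
rotvec tool [-0.02 -0.   -3.9 ]
```

Contact was lost at a yaw of about 67°, so the lugs are over the gaps. That matches where the camera put them. I'll follow the lid down now.

>>> {"op": "play_rows", "data": {"rot": [[0,0,-2],[0,0,-1],[0,0,0],[0,0,0]], "travel": [[0,0,1],[0,0,1],[0,0,1],[0,0,0]], "gripper": [-1,-1,-1,-1]}}

```text
clock: 12.65
tcp_pos: [471.4, -174.4, 164.5]
ee_rot: [-0.0, 0.799, 0.602, -0.0]
contact_force: [0.5, 0.0, -2.7]
opening: 0.227
```

>>> {"op": "play_rows", "data": {"rot": [[0,0,0],[0,0,0],[0,0,0],[0,0,0]], "travel": [[0,0,1],[0,0,1],[0,0,1],[0,0,0]], "gripper": [-1,-1,-1,-1]}}

```text
clock: 13.05
tcp_pos: [471.4, -174.4, 161.5]
ee_rot: [-0.0, 0.799, 0.602, -0.0]
contact_force: [-0.7, 0.9, -2.5]
opening: 0.225
```

```bash
python3 mv.py 471 -174.3 157 75
```

```text
t 13.05 p [ 471.4 -174.4  161.5] yaw 74.02 z [-2.e-04 -1.e-04 -1.e+00] F [-0.68  0.86 -2.5 ] T [-0.042 -0.089 -0.019] op 0.225 q [ 0.53  0.68 -0.43  2.    0.51  0.57 -0.53]
tool delta [-0.  -0.4  4.5]
rotvec tool [-0.01  0.01 -0.98]
```

>>> {"op": "play_rows", "data": {"rot": [[0,0,0],[0,0,0],[0,0,0],[0,0,0]], "travel": [[0,0,1],[0,0,1],[0,0,1],[0,0,0]], "gripper": [-1,-1,-1,-1]}}

```text
clock: 13.45
tcp_pos: [471.4, -174.4, 158.5]
ee_rot: [-0.0, 0.799, 0.602, -0.0]
contact_force: [-0.1, 0.1, -1.8]
opening: 0.229
```

>>> {"op": "play_rows", "data": {"rot": [[0,0,0],[0,0,0],[0,0,0]], "travel": [[0,0,0.6],[0,0,0.6],[0,0,0]], "gripper": [-1,-1,-1]}}

```text
clock: 13.75
tcp_pos: [471.5, -174.4, 157.5]
ee_rot: [0.0, 0.799, 0.602, 0.0]
contact_force: [-0.5, -0.1, -1.0]
opening: 0.219
```

```bash
python3 mv.py 471 -174.3 157 75
```

```text
t 13.75 p [ 471.5 -174.4  157.5] yaw 74.02 z [ 1.e-04 -2.e-04 -1.e+00] F [-0.51 -0.1  -1.03] T [-0.011 -0.021 -0.041] op 0.219 q [ 0.53  0.69 -0.43  2.    0.52  0.56 -0.54]
tool delta [-0.  -0.6  0.5]
rotvec tool [ 0.01  0.01 -0.98]
```

>>> {"op": "play_rows", "data": {"rot": [[0,0,2],[0,0,2],[0,0,2],[0,0,0]], "travel": [[0,0,0],[0,0,0],[0,0,0],[0,0,0]], "gripper": [-1,-1,-1,-1]}}

```text
clock: 14.15
tcp_pos: [471.6, -174.4, 157.5]
ee_rot: [0.0, 0.829, 0.559, -0.0]
contact_force: [-0.1, -0.7, -0.5]
opening: 0.226
```

```bash
python3 mv.py 471 -174.3 157 19
```

```text
t 14.15 p [ 471.6 -174.4  157.5] yaw 67.93 z [ 2.e-04 -3.e-04 -1.e+00] F [-0.1  -0.67 -0.47] T [ 0.013 -0.027 -0.035] op 0.226 q [ 0.51  0.68 -0.4   2.    0.49  0.55 -0.61]
tool delta [-0.1 -0.6  0.5]
rotvec tool [2.000e-02 0.000e+00 4.893e+01]
```

>>> {"op": "play_rows", "data": {"rot": [[0,0,2],[0,0,2],[0,0,2],[0,0,0]], "travel": [[0,0,0.2],[0,0,0.2],[0,0,0.2],[0,0,0]], "gripper": [-1,-1,-1,-1]}}

```text
clock: 14.55
tcp_pos: [471.9, -174.5, 157.4]
ee_rot: [0.001, 0.858, 0.514, 0.0]
contact_force: [-1.0, 0.1, 6.0]
opening: 0.224
```

```bash
python3 mv.py 471 -174.3 157 19
```

```text
t 14.55 p [ 471.9 -174.5  157.4] yaw 61.89 z [ 1.1e-03 -7.0e-04 -1.0e+00] F [-0.97  0.09  6.  ] T [-0.02   0.196  0.05 ] op 0.224 q [ 0.49  0.68 -0.37  2.    0.45  0.54 -0.69]
tool delta [-0.3 -0.9  0.4]
rotvec tool [ 7.000e-02 -2.000e-02  4.289e+01]
```

>>> {"op": "play_rows", "data": {"rot": [[0,0,2],[0,0,2],[0,0,2],[0,0,0]], "travel": [[0,0,-0.2],[0,0,0],[0,0,0],[0,0,0]], "gripper": [-1,-1,-1,-1]}}

```text
clock: 14.95
tcp_pos: [471.4, -174.4, 156.9]
ee_rot: [-0.0, 0.883, 0.469, -0.0]
contact_force: [0.1, 0.3, 0.1]
opening: 0.224
```

```bash
python3 mv.py 471 -174.3 157 19
```

```text
t 14.95 p [ 471.4 -174.4  156.9] yaw 55.91 z [-2.e-04 -0.e+00 -1.e+00] F [0.1  0.34 0.07] T [-0.118 -0.078 -0.037] op 0.224 q [ 0.47  0.68 -0.34  2.    0.42  0.53 -0.76]
tool delta [-0.2 -0.4 -0.1]
rotvec tool [-1.000e-02  1.000e-02  3.691e+01]
```

Now descending as predicted. I'll continue at about 0.125 mm per degree.

>>> {"op": "play_rows", "data": {"rot": [[0,0,2],[0,0,2],[0,0,2],[0,0,0]], "travel": [[0,0,0.25],[0,0,0.25],[0,0,0.25],[0,0,0]], "gripper": [-1,-1,-1,-1]}}

```text
clock: 15.35
tcp_pos: [471.4, -174.3, 156.1]
ee_rot: [-0.0, 0.907, 0.422, -0.0]
contact_force: [-0.8, -0.4, -1.1]
opening: 0.228
```

```bash
python3 mv.py 471 -174.3 153 19
```

```text
t 15.35 p [ 471.4 -174.3  156.1] yaw 49.94 z [-3.e-04 -0.e+00 -1.e+00] F [-0.8  -0.39 -1.07] T [ 0.065 -0.094 -0.082] op 0.228 q [ 0.45  0.67 -0.31  2.01  0.39  0.52 -0.83]
tool delta [-0.2 -0.3  3.1]
rotvec tool [-1.000e-02  2.000e-02  3.094e+01]
```

>>> {"op": "play_rows", "data": {"rot": [[0,0,2],[0,0,2],[0,0,2],[0,0,2],[0,0,0]], "travel": [[0,0,0.3],[0,0,0.3],[0,0,0.25],[0,0,0.25],[0,0,0]], "gripper": [-1,-1,-1,-1,-1]}}

```text
clock: 15.85
tcp_pos: [471.3, -174.5, 155.1]
ee_rot: [0.0, 0.934, 0.358, -0.0]
contact_force: [-0.6, -1.3, -0.1]
opening: 0.226
```

```bash
python3 mv.py 471 -174.3 153 19
```

```text
t 15.85 p [ 471.3 -174.5  155.1] yaw 41.93 z [-3.e-04 -3.e-04 -1.e+00] F [-0.58 -1.31 -0.13] T [-0.056  0.076 -0.035] op 0.226 q [ 0.43  0.67 -0.27  2.01  0.35  0.5  -0.93]
tool delta [-0.1 -0.4  2.1]
rotvec tool [0.000e+00 2.000e-02 2.293e+01]
```

>>> {"op": "play_rows", "data": {"rot": [[0,0,2],[0,0,2],[0,0,2],[0,0,2],[0,0,0]], "travel": [[0,0,0.25],[0,0,0.25],[0,0,0.25],[0,0,0.25],[0,0,0]], "gripper": [-1,-1,-1,-1,-1]}}

```text
clock: 16.35
tcp_pos: [471.6, -174.4, 154.2]
ee_rot: [0.0, 0.956, 0.292, 0.0]
contact_force: [-1.2, -0.3, 0.4]
opening: 0.224
```

```bash
python3 mv.py 471 -174.3 153 19
```

```text
t 16.35 p [ 471.6 -174.4  154.2] yaw 33.94 z [ 3.e-04 -3.e-04 -1.e+00] F [-1.16 -0.28  0.41] T [-0.173 -0.029 -0.053] op 0.224 q [ 0.4   0.67 -0.23  2.01  0.3   0.49 -1.02]
tool delta [-0.5 -0.5  1.2]
rotvec tool [ 2.000e-02 -1.000e-02  1.494e+01]
```

>>> {"op": "play_rows", "data": {"rot": [[0,0,2],[0,0,2],[0,0,2],[0,0,2],[0,0,0]], "travel": [[0,0,0.25],[0,0,0.25],[0,0,0.25],[0,0,0.25],[0,0,0]], "gripper": [-1,-1,-1,-1,-1]}}

```text
clock: 16.85
tcp_pos: [471.4, -174.4, 153.2]
ee_rot: [0.0, 0.975, 0.224, -0.0]
contact_force: [0.2, -0.3, 0.1]
opening: 0.221
```

```bash
python3 mv.py 471 -174.3 153 19
```

```text
t 16.85 p [ 471.4 -174.4  153.2] yaw 25.93 z [-1.e-04 -2.e-04 -1.e+00] F [ 0.17 -0.29  0.14] T [-0.133 -0.01  -0.07 ] op 0.221 q [ 0.38  0.67 -0.19  2.01  0.25  0.48 -1.11]
tool delta [-0.3 -0.3  0.2]
rotvec tool [0.01 0.01 6.93]
```

>>> {"op": "play_rows", "data": {"rot": [[0,0,1.5],[0,0,1.5],[0,0,0]], "travel": [[0,0,0.25],[0,0,0.2],[0,0,0]], "gripper": [-1,-1,-1]}}

```text
clock: 17.15
tcp_pos: [471.6, -174.4, 152.8]
ee_rot: [0.0, 0.98, 0.199, 0.0]
contact_force: [1.0, -0.9, 2.3]
opening: 0.222
```

```bash
python3 mv.py 471 -174.3 153 19
```

```text
t 17.15 p [ 471.6 -174.4  152.8] yaw 22.96 z [ 3.e-04 -2.e-04 -1.e+00] F [ 1.   -0.95  2.32] T [-0.09  -0.059 -0.032] op 0.222 q [ 0.37  0.67 -0.17  2.01  0.24  0.48 -1.15]
tool delta [-0.5 -0.3 -0.2]
rotvec tool [ 0.01 -0.01  3.96]
```

>>> {"op": "play_rows", "data": {"rot": [[0,0,1.5],[0,0,1.5],[0,0,0]], "travel": [[0,0,0.1],[0,0,0.1],[0,0,0]], "gripper": [-1,-1,-1]}}

```text
clock: 17.45
tcp_pos: [471.5, -174.4, 152.6]
ee_rot: [0.0, 0.985, 0.173, -0.0]
contact_force: [-0.2, -0.3, 2.8]
opening: 0.22
```

```bash
python3 mv.py 471 -174.3 153 19
```

```text
t 17.45 p [ 471.5 -174.4  152.6] yaw 19.97 z [ 0.e+00 -1.e-04 -1.e+00] F [-0.22 -0.35  2.81] T [-0.009  0.026  0.068] op 0.22 q [ 0.36  0.67 -0.16  2.01  0.22  0.47 -1.18]
tool delta [-0.4 -0.2 -0.4]
rotvec tool [0.01 0.   0.97]
```

>>> {"op": "play_rows", "data": {"rot": [[0,0,1],[0,0,1],[0,0,0]], "travel": [[0,0,0],[0,0,0],[0,0,0]], "gripper": [-1,-1,-1]}}

```text
clock: 17.75
tcp_pos: [471.3, -174.2, 152.6]
ee_rot: [-0.0, 0.988, 0.157, -0.0]
contact_force: [-0.6, 0.7, 4.0]
opening: 0.225
```

```bash
python3 mv.py 471 -174.3 153 19
```

```text
t 17.75 p [ 471.3 -174.2  152.6] yaw 18.07 z [-4.e-04 -1.e-04 -1.e+00] F [-0.63  0.66  4.04] T [0.077 0.165 0.462] op 0.225 q [ 0.36  0.67 -0.15  2.01  0.21  0.47 -1.2 ]
tool delta [-0.3  0.  -0.4]
rotvec tool [-0.    0.02 -0.93]
```

The twist reached 0.46 N m at the stop blocks, with lid_grip at about 163.0 mm. I'll ease off the twist and check before letting go.

>>> {"op": "play_rows", "data": {"rot": [[0,0,-0.8],[0,0,0]], "travel": [[0,0,-0.1],[0,0,0]], "gripper": [-1,-1]}}

```text
clock: 17.95
tcp_pos: [471.3, -174.2, 152.6]
ee_rot: [-0.0, 0.987, 0.163, -0.0]
contact_force: [-1.3, 0.7, 3.5]
opening: 0.223
```

```bash
python3 mv.py; python3 look.py side:s5 wrist:w5|tail -1|cut -c1-20; python3 -c "
import cv2
a=cv2.imread('pics/s5.png')[150:320,220:400]; cv2.imwrite('pics/s5z.png',cv2.resize(a,None,fx=3.5,fy=3.5,interpolation=cv2.INTER_CUBIC))"
```

```text
t 17.95 p [ 471.3 -174.2  152.6] yaw 18.81 z [-3.e-04  4.e-04 -1.e+00] F [-1.31  0.65  3.52] T [0.212 0.185 0.099] op 0.223 q [ 0.36  0.67 -0.15  2.01  0.21  0.47 -1.19]
{'clock': 18.05, 'jo
```

View pics/s5z.png

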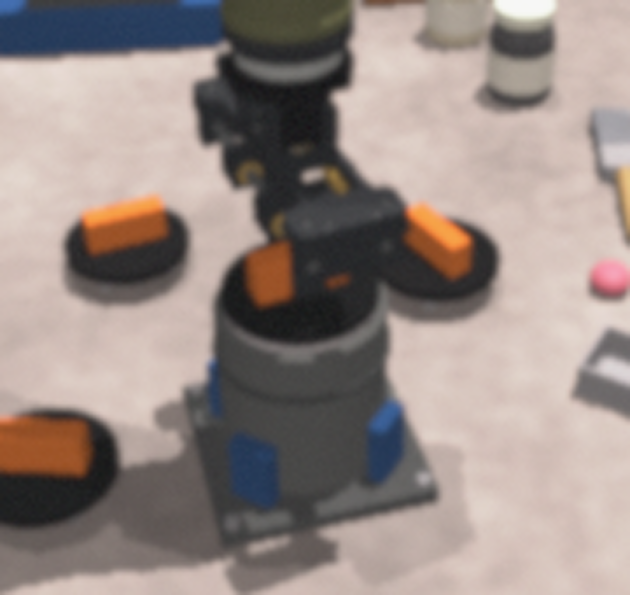

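View pics/w5.png

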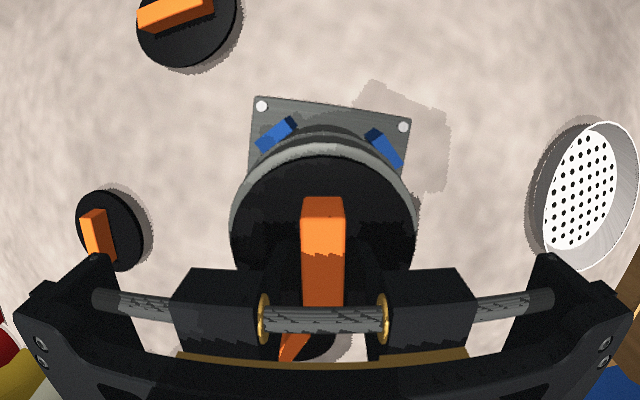

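The lid is seated on the collar in both views, so I'll release it.

>>> {"op": "play_rows", "data": {"rot": [[0,0,0],[0,0,0],[0,0,0],[0,0,0],[0,0,0]], "travel": [[0,0,-0.3],[0,0,0],[0,0,0],[0,0,0],[0,0,0]], "gripper": [-0.2,-0.2,0,0,0]}}

```text
clock: 18.55
tcp_pos: [471.5, -174.5, 152.8]
ee_rot: [0.0, 0.987, 0.163, -0.0]
contact_force: [0.7, 0.9, 0.1]
opening: 0.499
```

>>> {"op": "play_rows", "data": {"rot": [[0,0,0],[0,0,0],[0,0,0],[0,0,0],[0,0,0]], "travel": [[0,0,0],[0,0,0],[0,0,-10],[0,0,-20],[0,0,-30]], "gripper": [0,0,0,0,0]}}

```text
clock: 19.05
tcp_pos: [470.5, -174.2, 213.2]
ee_rot: [-0.001, 0.987, 0.164, -0.001]
contact_force: [0.4, 0.0, 0.2]
opening: 0.505
```

>>> {"op": "play_rows", "data": {"rot": [[0,0,0],[0,0,0],[0,0,0],[0,0,0],[0,0,0]], "travel": [[-15,0,-20],[-25,0,-10],[-25,0,0],[-10,0,0],[0,0,0]], "gripper": [0,0,0,0,0]}}

```text
clock: 19.55
tcp_pos: [399.4, -199.1, 243.3]
ee_rot: [0.0, 0.987, 0.163, -0.0]
contact_force: [0.4, -0.3, -0.3]
opening: 0.497
```

```bash
python3 mv.py; python3 look.py side:s6 wrist:w6 top:t6|tail -1|cut -c1-20; python3 -c "
import cv2
a=cv2.imread('pics/s6.png')[150:320,220:400]; cv2.imwrite('pics/s6z.png',cv2.resize(a,None,fx=3.5,fy=3.5,interpolation=cv2.INTER_CUBIC))"
```

```text
t 19.55 p [ 399.4 -199.1  243.3] yaw 18.71 z [-4.e-04 -4.e-04 -1.e+00] F [ 0.39 -0.27 -0.28] T [-0.019 -0.012 -0.048] op 0.497 q [ 0.5   0.46 -0.21  2.07  0.16  0.62 -1.06]
{'clock': 19.7, 'joi
```

View pics/s6z.png

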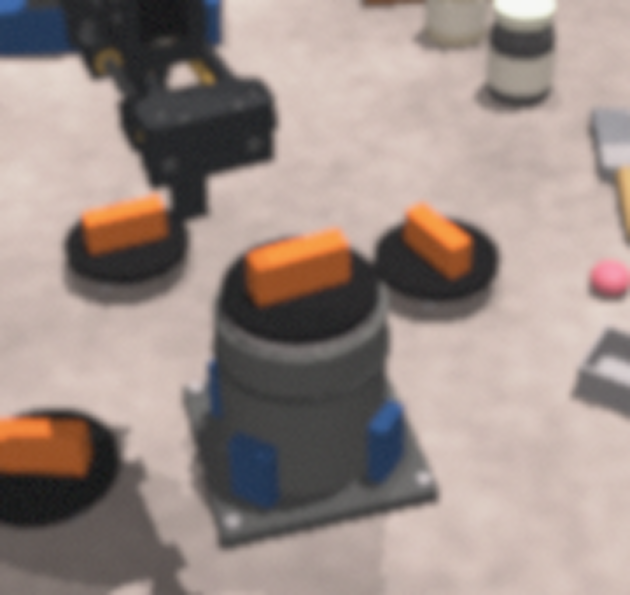

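View pics/w6.png

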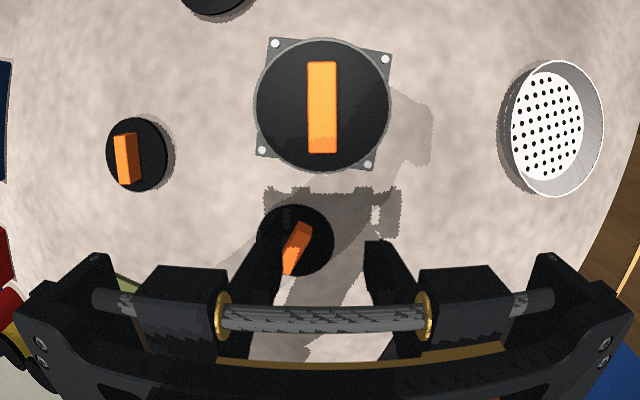

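```bash
python3 - <<'E'
from geo import *
for tag in('w6','t6'):
    c=load(tag); n,l,s,ce=cv2.connectedComponentsWithStats(orange(c[0]))
    for i in range(1,n):
        p=back(c,ce[i],178)[0]
        if s[i,4]>60 and np.hypot(p[0]-472,p[1]+173)<25:
            b=cv2.boxPoints(cv2.minAreaRect(np.argwhere(l==i)[:,::-1].astype(np.float32)))
            for z in(168,178,188):
                w=back(c,b,z); d=[np.linalg.norm(w[1]-w[0]),np.linalg.norm(w[2]-w[1])]; print(tag,z,w.mean(0)[:2].round(1),np.round(sorted(d),1))
# two-view height of bar centre
a=[load('w6'),load('t6')]
P=[]
E
python3 - <<'E'
import sys; sys.path.insert(0,'.')
E
python3 -c "
import cv2
a=cv2.imread('pics/s6.png')[205:270,270:340]; cv2.imwrite('pics/s6y.png',cv2.resize(a,None,fx=8,fy=8,interpolation=cv2.INTER_CUBIC))"
```

```text
w6 168 [ 472.3 -173.6] [20.2 65.7]
w6 178 [ 472.6 -173.5] [19.3 62.7]
w6 188 [ 472.9 -173.4] [18.4 59.8]
t6 168 [ 472.4 -172.8] [18.8 63.2]
t6 178 [ 471.7 -171.7] [18.6 62.6]
t6 188 [ 470.9 -170.6] [18.5 62.1]
```

View pics/s6y.png

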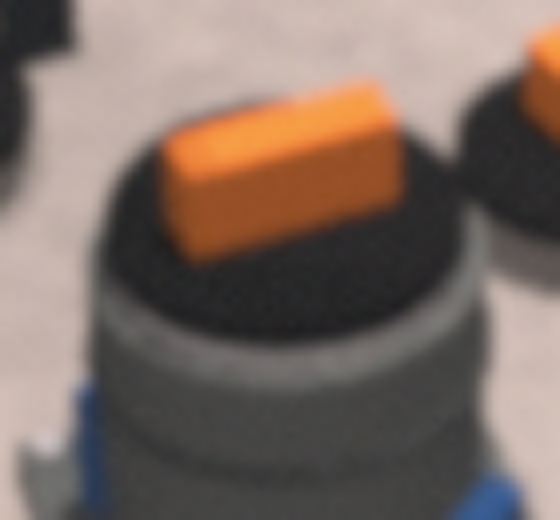

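```bash
python3 -c "
from rig import ctrl; print(ctrl.close_job())"
```

```text
the job is handed in; nothing more can be done
None
```

The lid is screwed home on the barrel, and I let go of it and handed the job in at about 20 s of the 72 s allowed.

- **Fetching:** I took the leftmost lid, at about (482, 137), and set it level on the ridges.
- **Finding the thread starts:** I turned it about 22° anticlockwise while pressing lightly, until the contact force vanished. I then followed it down into the gaps, to lid_grip at about 167.9 mm.
- **Screwing home:** I turned it about 55° clockwise while following it down. It stopped on the blocks at 0.46 N m with lid_grip at about 163.0 mm, where home is 163.

**Last checks:**
- The forward-turn force and height matched the given thread. The stop came within about 1.5° of where I expected from the camera view.
- After release, the pictures show the lid level and centred within about 2 mm, with the white rim covered. The height estimate from the wrist picture is only rough, but it agrees.
- The gripper is clear and touching nothing, and I saw no other thing on the bench moved.

**Where it ran over:** For a moment each, the press was about 8.5 to 10.5 N, above the suggested 4 to 8 N but well under the 40 N limit. The final twist of 0.46 N m was slightly over the suggested 0.4 but under 1.

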